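# Find the shaft's flat and hold the gear home on it

### The arm

A 6-joint arm with a two-finger parallel gripper is mounted at the origin on the work surface. World frame = base frame: x ahead of the robot, y to its left, z up, the work surface at z = 0. Lengths are in m, angles in degrees, forces in N, time in s.
With the tool pointing down it reaches from about 0.3 to 0.75 m from the base axis. Payload 8.5 kg.
Tool frame: the origin (TCP) lies between the finger pads; the fingertips stand 17 mm ahead of it and the grasp point (between the pads) lies 2 mm behind it (env.tip_reach is the distance from the TCP to the fingertips, in m); z points along the fingers, y is the line along which they close (so a half turn about z gives the same grasp; the last joint's range is limited). The gripper opens to 85 mm and grips with 20 to 120 N. Pads are 22 mm wide; open, the fingers measure 114 mm over their backs; the gripper's body (76 mm by 85 mm) begins 54 mm behind the grasp point. The pads swing forward as they close: fully open they stand 13 mm farther back than shut.
Start: joints at [-85.732, 21.807, 74.336, -0, 83.858, -12.336], TCP at [0.157, -0.527, 0.212] pointing down, gripper open.
Joint ranges: [-178.18, 178.18], [-50.72, 133.34], [12.68, 142.11], [-81.47, 261.47], [9.98, 163.14], [-165.26, 165.26]. Speed limits (degrees/s): [136.94, 136.94, 180, 180, 180, 180].

### API

Orientations are given as a 3x3 rotation matrix whose columns are the frame's x, y, z axes.
In Python, from rig import env, viewer gives the robot as it stands.
- The arm moves only by the tool move_arm, never from a script. Its argument "motion" is a list of rows, each a list of 2 entries, a list of its own where there are three numbers: the shift along the tool's x, y, z normalised to -1 to 1, where 1 is 50 mm, then the turn, a rotation vector about the tool's x, y, z normalised to -1 to 1, where 1 is 8 degrees. A call has 1 to 20 rows; each row shifts and turns the commanded pose from where the row before left it, along the tool's axes as they then stand; what a row does not reach is not made up. A row lasts 1/10 s, in which the tool goes at most 50 mm and 8.59 degrees, less where a joint would pass 70% of its speed; a pose out of reach is approached as far as the arm can. A call with a number of a shift or a turn outside -1 to 1 is refused whole. A call with a gripper value outside its range is refused whole. "claw" is the closure, from 0 (fully open) to 1 (shut), set as the call begins (left out, the last holds). The fingers move at their own pace and stop on an object; "force" is the grip in N (left out, the last holds). Time passes only in rows, so rows that do not move let the fingers close. It gives the time, the measured TCP pose, the force, the opening and the grip force at its end, in the units of the state.
- env.observe(): the state, without advancing time (a new reading comes with each control period).
- viewer.get_image(name): name is "side" or "top" or "wrist"; returns a dict with "frame" (400x640x3 uint8, red, green, blue), "depth" (400x640 float32, m along the optical axis (not along the pixel's ray), 0 where there is no reading), "fx", "fy", "cx", "cy" (pixels), "k1" (the pictures are not rectified: a ray, as slopes to the right and down, at radius r is drawn at 1 + k1 r^2 times it, then the intrinsics apply), "eye" and "attitude" of the camera in the world; the wrist camera has in their place "T_tool_cam" (4x4, takes a point from camera to tool coordinates, whose origin is the TCP and whose axes are the flange's). Camera axes: x right, y up, looking along -z (the intrinsics and any distortion apply to the point x, -y, -z); pixel columns grow to the right and rows downward; lengths in m; the calibration is good to about 2 mm. A picture is of the moment at which its call begins: read the wrist's pose just before it.
- env.close_job(): hands the job in; it is judged then, once.
The state is a dict: "time_s": time; "q": joint angles; "qvel": joint speeds; "joint_efforts": joint torques, N m; "position": TCP position; "tool_rot": TCP orientation; "ft_force": force on the tool from outside, world axes, zero at the start; "wrist_torque": the same for the moment, N m; "grip_width": finger opening in m; "gripper_force": force on a finger pad.
Only numpy, scipy, OpenCV 4.12 (cv2) and the standard library are available. Lean on these libraries where they do the work, as an engineer would, in place of code of your own. Each camera call takes 0.05 s, during which the arm holds its last target. There are 200 camera calls.

### The job

On the gear-train model, turn the upright steel shaft with your fingers until you feel that one of its two flats faces the slotted post, then slide the yellow gear down over the shaft with its red set screw pointing straight at the post, so that the screw's pad comes onto that flat. Press the gear all the way down against the spring washer and finish while still holding its hub there, pressed fully home, so that the screw can be tightened through the slot. Leave the other things on the table where they are.

Things in the scene. Friction and masses are not known exactly. Their poses are not given: they have to be found in the camera images.
- gear: The gear to fit: yellow toothed disc (78 mm diameter, 8 mm thick) lying flat, on it a square aluminium hub (34 x 34 mm, 8 to 38 mm above the underside); 100 to 200 g. Origin: centre of the underside; z up along the bore, 22.5 mm round, right through. +x to the red set screw. Grip the hub by its +y and -y faces, fingertips above the disc.
- gear_screw (a point): outer end of the red set screw (9 mm thick) that sticks out of the hub's +x face: 30 mm from the gear's axis along its +x, 23 mm above its underside. Its axes are the gear's.
- gear_pad (a point): middle of the face of the screw's brass pad inside the bore: 7.5 mm from the axis along the gear's +x, 24 mm above the underside. The pad is flat, 12 mm wide and high, and stands into the bore: the gear goes down the shaft past it only with the pad over a flat (within about 15 degrees), else it stops about 30 mm too high.
- stand: Gear-train model, fixed: wooden base 70 mm wide, 20 mm high, from -52 to 103 mm along x, a blue bearing on it with the upright shaft. Origin on the table on the shaft's axis, z up; +x points from the shaft to the slotted post. No reading gives the shaft's angle; at the start its flats are 30 to 90 degrees away from facing the post, to either side.
- shaft_top (a point): Centre of the shaft's top, 95 mm above the table (does not turn with it). Steel, 20 mm round, chamfered top, two opposite flats along all its length, 13 mm across them. Turns both ways without end, 0.04 N m of rub. Fingers closed across it measure 13 mm square on the flats; off by a: 20 mm x cos(49.5 deg - a); 20 mm when a is 49.5 deg or more.
- post_top (a point): top of the slotted aluminium post, 93 mm from the shaft along the stand's +x, 78 mm above the table; post 10 mm thick, 28 mm wide. A red line on the base runs from the shaft to it.
- washer_top (a point): on the shaft's axis, 51 mm above the table: where the brass spring washer's top (35 mm diameter) is when free. It is pushed down 5 mm to a hard stop, 4 N at first, 9 N at the stop, and springs back. Fully home, the gear lies on it with its underside 46 mm above the table. This point does not move.
- amber_bottle: small amber bottle with a yellow cap, 44 mm diameter, 95 mm tall; origin under its centre. A bystander.
- clear_bottle: small clear bottle with a white cap, 48 mm diameter, 85 mm tall; origin under its centre. A bystander.
- slide_carton: grey carton with a red label, 80 x 150 x 50 mm; origin under its centre. A bystander.
- screwdriver: screwdriver with an orange handle lying on the table, 180 mm long; origin under its middle, blade along its +x. A bystander.
- pinion: small blue gear lying flat, 39 mm diameter, 12 mm thick; origin under its centre. A bystander, not the gear to fit.
- hex_key: dark L-shaped hex key lying on the table, 95 x 26 mm, 5 mm thick; origin under the middle of its long leg. A bystander.
- beaker: small white plastic cup, 60 mm diameter, 75 mm tall; origin under its centre. A bystander.
Things that resemble listed ones, but are neither listed nor needed, are in the scene too. Several things look just like the gear: the one meant starts farthest to the robot's right. What is shaped like the stand but turquoise is not meant.

How it is judged:
By the outcome, as a careful person would: the job done as asked, in the order asked, and still so for the second after the job is handed in, while the arm keeps its last pose, push and grip.
It also fails if it takes over 64 s, if anything falls off the work surface, if the arm or the gripper's body presses on something with over 40 N, if the wrist force passes 120 N, or if a joint passes its speed limit or range.

## Working session

There is one attempt and no reset: what is moved stays moved. The work goes in short steps, Python scripts to look and compute and a tool call to move; the robot and the scene stay as the last step left them, time stands still between calls to the robot, and variables do not carry over. Pictures are saved under pics/ and viewed, at most 10 in all, crops included, and the job is handed in when it is done.

Besides the shell and the picture viewer there is one more tool, called after "Call:" as name(argument=value, ...) on one line, values as JSON. move_arm: Moves the arm, as the interface text tells. Scaled input: -1 to 1 covers 50 mm each way for a shift and 8 degrees each way for a turn. Its arguments: {"type":"object","properties":{"motion":{"type":"array","items":{"type":"array"}},"claw":{"type":"number"},"force":{"type":"number"}},"required":["motion"]}

```bash
ls; mkdir -p pics
cat > h.py <<'E'
import numpy as np,cv2
from rig import env,viewer
def save(name,fn):
    s=env.observe();im=viewer.get_image(name)
    cv2.imwrite(f'pics/{fn}.png',im['frame'][:,:,::-1])
    if 'T_tool_cam' in im:
        T=np.eye(4);T[:3,:3]=np.array(s['tool_rot']);T[:3,3]=s['position'];T=T@np.array(im['T_tool_cam']);im['eye']=T[:3,3];im['attitude']=T[:3,:3]
    np.savez(f'pics/{fn}.npz',**{k:v for k,v in im.items()})
    return im
def load(fn): return dict(np.load(f'pics/{fn}.npz',allow_pickle=True))
def ray(im,u,v):
    x=(u-im['cx'])/im['fx'];y=(v-im['cy'])/im['fy'];k=im['k1'];a,b=x,y
    for _ in range(20):
        f=1+k*(a*a+b*b);a,b=x/f,y/f
    return np.asarray(im['eye']),np.asarray(im['attitude']).reshape(3,3)@np.array([a,-b,-1.0])
def onz(im,u,v,z):
    e,d=ray(im,u,v);return e+d*(z-e[2])/d[2]
def dep(im,u,v):
    e,d=ray(im,u,v);return e+d*float(im['depth'][int(v),int(u)])
E
python3 - <<'E'
from h import *
for n in('top','side'):
    im=save(n,n+'0');print(n,im['eye'],np.shape(im['attitude']),im['attitude'],im['k1'],im['fx'])
E
```

```text
pics
top [ 0.40722109 -0.01910951  1.12054008] (3, 3) [[-0.00200266  0.99160744 -0.12926981]
 [-0.99999519 -0.00229198 -0.00208941]
 [-0.00236816  0.129265    0.99160726]] -0.10454681623182781 425.8672134270455
side [0.05263694 0.65210733 0.8978534 ] (3, 3) [[-0.81353943  0.39289106 -0.42870761]
 [-0.58128396 -0.56998889  0.58070786]
 [-0.01620365  0.7216296   0.69208971]] -0.0862662969506256 464.7300037619564
```

View pics/top0.png

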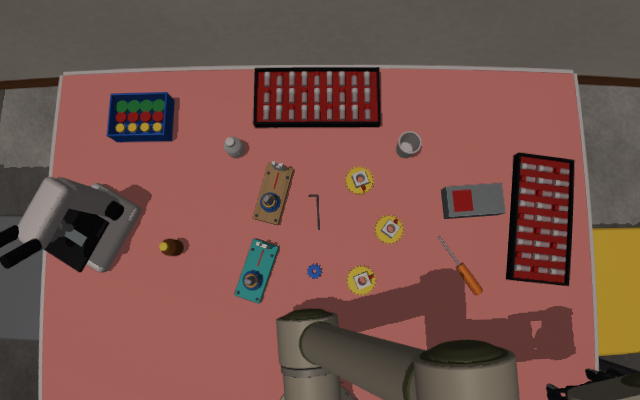

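View pics/side0.png

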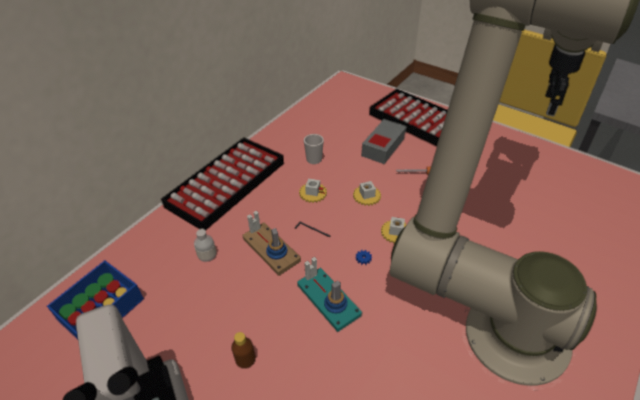

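The top picture shows three gear lookalikes, at (360,180), (389,229) and (361,280). Image right is the robot's right (-y), so the one at (389,229) is meant. The wooden stand has its shaft at about (269,201) and its post at about (280,167). The turquoise stand at (256,270) is not meant.

Run:
```python
from h import *
t=load('top0');s=load('side0')
f=t['frame'];c=f[140:300,230:420]
cv2.imwrite('pics/crop1.png',cv2.resize(c[:,:,::-1],None,fx=4,fy=3.7*4/3.7,interpolation=cv2.INTER_CUBIC)[:600])
def cents(im,lo,hi,amin):
    h=cv2.cvtColor(im['frame'],cv2.COLOR_RGB2HSV);m=cv2.inRange(h,lo,hi)
    m=cv2.morphologyEx(m,cv2.MORPH_CLOSE,np.ones((3,3)))
    cs,_=cv2.findContours(m,cv2.RETR_EXTERNAL,cv2.CHAIN_APPROX_NONE)
    return [(cv2.minEnclosingCircle(c)) for c in cs if cv2.contourArea(c)>amin]
for n,im in(('t',t),('s',s)):
    for (u,v),r in cents(im,(20,120,100),(35,255,255),60):
        print(n,round(u),round(v),round(r,1),'z8',onz(im,u,v,.008).round(4),'depth',dep(im,u,v).round(3))
for n,im,pts in(('t',t,[(269,201),(280,167),(274,165)]),('s',s,[(277,232),(253,216)])):
    for u,v in pts: print(n,u,v,onz(im,u,v,.095).round(4),dep(im,u,v).round(3))
```

```text
t 361 280 14.6 z8 [ 0.3642 -0.113   0.008 ] depth [ 0.364 -0.114  0.   ]
t 616 291 66.6 z8 [ 0.3225 -0.8135  0.008 ] depth [ 0.3   -1.022 -0.284]
t 389 229 14.5 z8 [ 0.4954 -0.1875  0.008 ] depth [ 0.496 -0.189 -0.   ]
t 359 180 14.3 z8 [ 0.6261 -0.1115  0.008 ] depth [ 0.628 -0.112 -0.   ]
s 240 338 5.7 z8 [0.4855 0.3491 0.008 ] depth [0.443 0.379 0.094]
s 390 232 10.1 z8 [ 0.3722 -0.1016  0.008 ] depth [ 0.368 -0.092  0.02 ]
s 366 195 12.9 z8 [ 0.4933 -0.1835  0.008 ] depth [ 0.488 -0.173  0.019]
s 312 192 12.7 z8 [ 0.6241 -0.1082  0.008 ] depth [ 0.618 -0.1    0.018]
s 534 124 42.0 z8 [ 0.2049 -0.7999  0.008 ] depth [ 0.255 -1.281 -0.287]
s 552 76 57.9 z8 [ 0.2399 -1.1734  0.008 ] depth [ 0.175 -0.538  0.318]
t 269 201 [0.5575 0.1159 0.095 ] [0.561 0.119 0.068]
t 280 167 [0.6421 0.0901 0.095 ] [0.65  0.094 0.06 ]
t 274 165 [0.6473 0.105  0.095 ] [0.653 0.108 0.07 ]
s 277 232 [0.5566 0.1232 0.095 ] [0.556 0.123 0.095]
s 253 216 [0.6368 0.116  0.095 ] [0.705 0.053 0.001]
```

View pics/crop1.png

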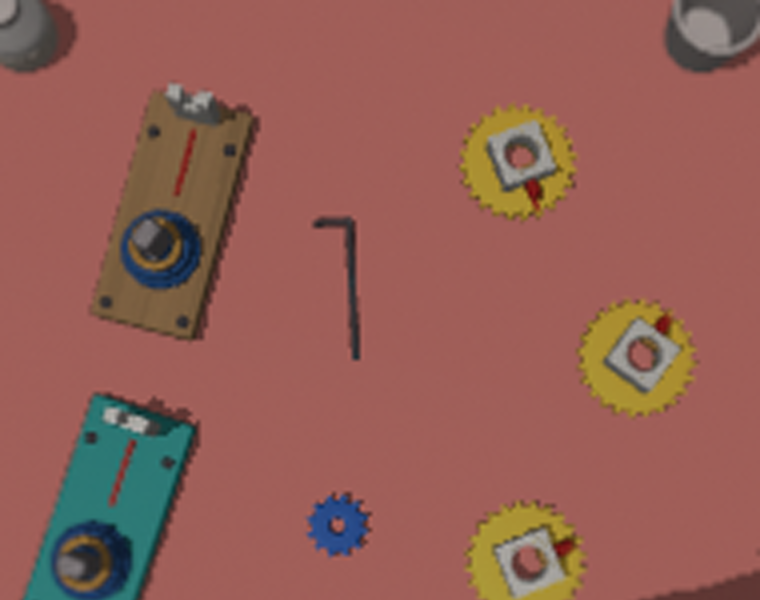

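The crop confirms the rightmost gear at crop (637,357), with its screw toward the upper right at (665,322). The wooden stand's shaft top is at crop (150,237), its red line runs (178,195)-(193,130), and its post is at (193,100). Next I work out the move to above the stand.

```bash
cat >> h.py <<'E'
def plan(p,yaw=None,R=None):
    "tool-frame shift units for target p; yaw=desired world angle of tool x with tool down"
    s=env.observe();R0=np.array(s['tool_rot']);d=R0.T@(np.array(p)-s['position'])
    print('pos',np.round(s['position'],4),'shift mm',(d*1e3).round(1))
    if yaw is not None:
        from scipy.spatial.transform import Rotation as Ro
        c,n=np.cos(np.radians(yaw)),np.sin(np.radians(yaw))
        Rt=np.array([[c,n,0],[n,-c,0],[0,0,-1]])
        print('rotvec deg (tool)',Ro.from_matrix(R0.T@Rt).as_rotvec(degrees=True).round(2))
E
python3 - <<'E'
from h import *
s=env.observe();print(s['time_s'],np.round(s['tool_rot'],4))
w=viewer.get_image('wrist');print(np.round(w['T_tool_cam'],3),w['fx'],w['cx'],w['cy'])
plan([.5,.12,.30],-13)
E
```

```text
0.1 [[ 9.583e-01  2.858e-01 -1.000e-04]
 [ 2.858e-01 -9.583e-01  1.300e-03]
 [ 3.000e-04 -1.300e-03 -1.000e+00]]
[[ 0.     0.958  0.286  0.073]
 [ 1.    -0.    -0.001  0.   ]
 [-0.001  0.286 -0.958 -0.163]
 [ 0.     0.     0.     1.   ]] 327.9104491311756 320.7064915447357 200.55121524439608
pos [ 0.1571 -0.5268  0.2115] shift mm [ 513.4 -522.   -87.9]
rotvec deg (tool) [-0.06  0.   29.61]
```

Call:
move_arm(motion=[[[0.63,-0.56,-0.02],[0,0,0]],[[0.63,-0.56,-0.02],[0,0,0]],[[0.63,-0.56,-0.02],[0,0,0]],[[0.63,-0.56,-0.02],[0,0,0]],[[0.63,-0.56,-0.02],[0,0,0]],[[0.63,-0.56,-0.02],[0,0,0]],[[0.63,-0.56,-0.02],[0,0,0]],[[0.63,-0.56,-0.02],[0,0,0]],[[0.63,-0.56,-0.02],[0,0,0]],[[0.63,-0.56,-0.02],[0,0,0]],[[0.63,-0.56,-0.02],[0,0,0]],[[0.63,-0.56,-0.02],[0,0,0]],[[0.63,-0.56,-0.02],[0,0,0]],[[0.63,-0.56,-0.02],[0,0,0]],[[0.63,-0.56,-0.02],[0,0,0]],[[0.63,-0.56,-0.02],[0,0,0]],[[0.63,-0.56,-0.02],[0,0,0]],[[0.63,-0.56,-0.02],[0,0,0]]])

```text
time_s: 1.95
position: [0.557, 0.1197, 0.2297]
tool_rot: [[0.958, 0.286, -0.001], [0.286, -0.958, -0.0], [-0.001, -0.0, -1.0]]
ft_force: [-0.4, -1.6, 0.3]
grip_width: 0.0854
gripper_force: 0.0
```

Call:
move_arm(motion=[[[0,0,0],[0,0,-0.95]],[[0,0,0],[0,0,-0.95]],[[0,0,0],[0,0,-0.95]],[[0,0,0],[0,0,-0.95]],[[0,0,0],[0,0,-0.95]],[[0,0,0],[0,0,-0.95]],[[0,0,0],[0,0,-0.95]],[[0,0,0],[0,0,-0.95]],[[0,0,0],[0,0,0]],[[0,0,0],[0,0,0]]])

```text
time_s: 2.95
position: [0.5564, 0.118, 0.2297]
tool_rot: [[0.221, 0.975, -0.0], [0.975, -0.221, 0.0], [-0.0, -0.0, -1.0]]
ft_force: [-0.9, -0.2, 0.4]
grip_width: 0.0854
gripper_force: 0.0
```

Run:
```python
from h import *
im=save('wrist','w1');s=env.observe();print(s['time_s'],np.round(s['position'],4),np.round(s['q'],1),s['grip_width'])
```

```text
3.0 [0.5564 0.118  0.2298] [ 0.  23.1 69.3  0.  87.6 12.8] 0.08547043911336212
```

View pics/w1.png

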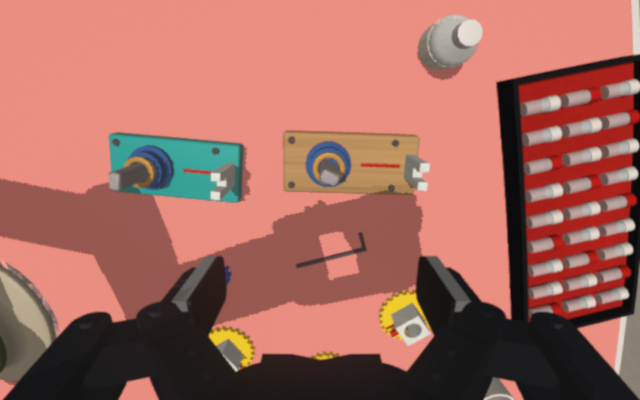

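The wrist picture shows the wooden stand: shaft top near (331,180), red line (362,165)-(400,166), post at (418,172). I take a crop for the shaft's flats.

Run:
```python
from h import *
im=load('w1');t=load('top0')
c=im['frame'][125:205,280:435];cv2.imwrite('pics/crop2.png',cv2.resize(c[:,:,::-1],None,fx=5,fy=5,interpolation=cv2.INTER_CUBIC))
for u,v in [(331,178),(331,172),(333,182)]: print(u,v,dep(im,u,v).round(4),onz(im,u,v,.095).round(4))
h=cv2.cvtColor(im['frame'],cv2.COLOR_RGB2HSV);m=cv2.inRange(h,(0,160,60),(8,255,255))|cv2.inRange(h,(172,160,60),(180,255,255))
m[:,:350]=0;m[:,410:]=0;m[:150]=0;m[180:]=0
ys,xs=np.nonzero(m);P=np.array([onz(im,u,v,.02)[:2] for u,v in zip(xs,ys)]);d=np.linalg.svd(P-P.mean(0))[2][0]
d*=np.sign(d[0]);print(len(P),P.mean(0),np.degrees(np.arctan2(d[1],d[0])),xs.min(),xs.max())
```

```text
331 178 [0.5676 0.1213 0.0962] [0.5676 0.1211 0.095 ]
331 172 [0.5688 0.1266 0.0951] [0.5688 0.1266 0.095 ]
333 182 [0.5686 0.1177 0.0982] [0.5686 0.1169 0.095 ]
138 [0.62474397 0.10646223] -14.502973940483072 361 399
```

View pics/crop2.png

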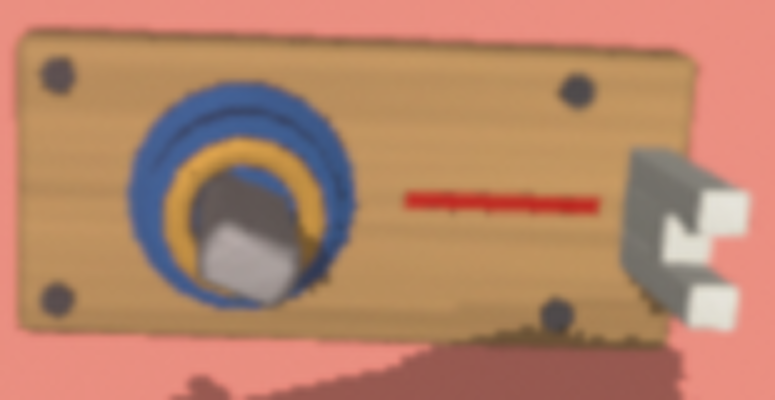

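Call:
move_arm(motion=[[[0.1,0.19,0],[0,0,0]],[[0,0,0],[0,0,-0.91]],[[0,0,0],[0,0,-0.91]],[[0,0,0],[0,0,-0.91]],[[0,0,0],[0,0,-0.91]],[[0,0,0],[0,0,-0.91]],[[0,0,0],[0,0,-0.91]],[[0,0,0],[0,0,-0.91]],[[0,0,0],[0,0,-0.91]],[[0,0,0],[0,0,-0.91]],[[0,0,0.5],[0,0,0]],[[0,0,0.5],[0,0,0]],[[0,0,0.5],[0,0,0]],[[0,0,0.5],[0,0,0]],[[0,0,0.5],[0,0,0]],[[0,0,0.5],[0,0,0]],[[0,0,0],[0,0,0]],[[0,0,0],[0,0,0]]])

```text
time_s: 4.8
position: [0.5671, 0.1208, 0.0805]
tool_rot: [[-0.797, 0.604, 0.0], [0.604, 0.797, 0.0], [-0.0, 0.0, -1.0]]
ft_force: [-0.5, 0.1, 1.1]
grip_width: 0.0854
gripper_force: 0.0
```

Call:
move_arm(motion=[[[0,0,0],[0,0,0]],[[0,0,0],[0,0,0]],[[0,0,0],[0,0,0]],[[0,0,0],[0,0,0]],[[0,0,0],[0,0,0]],[[0,0,0],[0,0,0]],[[0,0,0],[0,0,0]],[[0,0,0],[0,0,0]],[[0,0,0],[0,0,0]],[[0,0,0],[0,0,0]],[[0,0,0],[0,0,0]],[[0,0,0],[0,0,0]]], claw=1, force=30)

```text
time_s: 6.0
position: [0.5669, 0.1208, 0.0799]
tool_rot: [[-0.798, 0.603, 0.0], [0.603, 0.798, -0.0], [-0.0, 0.0, -1.0]]
ft_force: [-0.2, 0.1, -0.6]
grip_width: 0.0003
gripper_force: 0.0
```

Width 0: the shaft is not between the pads. I look again.

Run:
```python
from h import *
a=save('side','s1')['frame'][170:310,200:340];b=save('wrist','w2')['frame']
a=cv2.resize(a,(400,400),interpolation=cv2.INTER_CUBIC);b=cv2.resize(b[100:400,160:460],(400,400))
cv2.imwrite('pics/c3.png',np.hstack([a,b])[:,:,::-1])
```

```text
(no output)
```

View pics/c3.png

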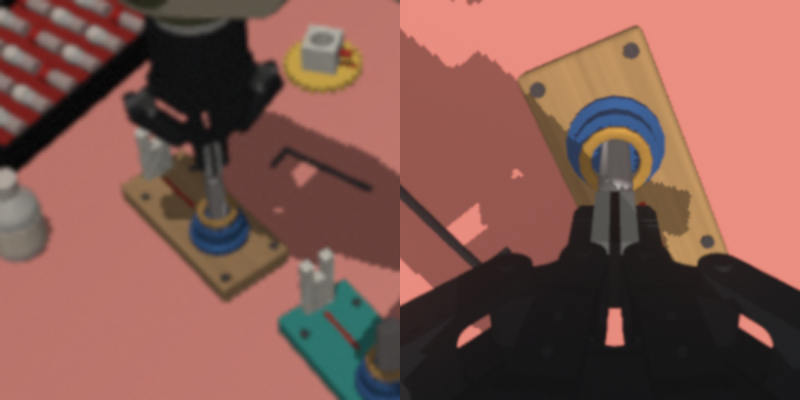

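The side crop (left) and wrist crop (right) show the fingers closed just beside the shaft, which stands ahead of them along tool +x. I compute its place from this close view.

Run:
```python
from h import *
im=load('w2');s=env.observe();R=np.array(s['tool_rot']);p=np.array(s['position'])
print(s['time_s'],p,s['grip_width'])
d=im['depth']
for v in range(205,300,6):
    q=dep(im,322,v);q2=dep(im,330,v);print(v,q.round(3),(R.T@(q-p)*1e3).round(0),(R.T@(q2-p)*1e3).round(0), im['frame'][v,322])
t=load('side0');
# shaft top in top view by depth
for n in('top0','side0'):
    t=load(n);P=[]
    for v in range(150,250):
        for u in range(230,310):
            if t['depth'][v,u]>0:
                q=dep(t,u,v)
                if .085<q[2]<.105 and .52<q[0]<.6 and .08<q[1]<.16:P.append(q)
    P=np.array(P);print(n,len(P),P.mean(0) if len(P) else '')
```

```text
6.1 [0.5668504  0.12077152 0.07994021] 9.094186319919526e-05
205 [0.559 0.128 0.048] [11.  1. 32.] [13.  6. 27.] [102  90  82]
211 [0.558 0.128 0.061] [11.  1. 19.] [10.  6. 24.] [95 89 86]
217 [0.558 0.128 0.071] [11.  1.  9.] [10.  5. 13.] [96 88 86]
223 [0.559 0.128 0.079] [11.  1.  1.] [10.  5.  2.] [96 90 88]
229 [0.559 0.128 0.088] [11.  1. -8.] [10.  5. -6.] [95 89 86]
235 [0.56  0.127 0.093] [ 10.   1. -13.] [ 10.   5. -15.] [134 126 124]
241 [0.561 0.126 0.097] [  8.   1. -17.] [  8.   5. -17.] [126 119 118]
247 [0.559 0.128 0.109] [ 10.   1. -29.] [ 11.   4. -30.] [34 28 25]
253 [0.559 0.128 0.115] [ 11.   1. -35.] [ 10.   4. -35.] [33 26 24]
259 [0.559 0.128 0.121] [ 11.   1. -41.] [ 11.   4. -42.] [32 26 25]
265 [0.559 0.127 0.126] [ 10.   1. -46.] [ 10.   4. -46.] [32 24 24]
271 [0.559 0.127 0.13 ] [ 10.   1. -50.] [ 10.   4. -51.] [31 25 23]
277 [0.559 0.128 0.135] [ 10.   1. -55.] [ 10.   4. -55.] [29 24 23]
283 [0.56  0.127 0.138] [  9.   1. -58.] [  9.   3. -58.] [32 28 27]
289 [0.561 0.126 0.138] [  7.   1. -58.] [ 12.   3. -65.] [34 30 29]
295 [0.564 0.124 0.137] [  4.   1. -58.] [ 11.   3. -68.] [32 28 27]
top0 43 [0.5649464  0.12290655 0.09338468]
side0 47 [0.56421595 0.12512583 0.09277033]
```

Run:
```python
from h import *
im=load('w2');s=env.observe();R=np.array(s['tool_rot']);p=np.array(s['position'])
print(env.tip_reach,[a for a in dir(env) if a[0]!='_'])
for x,z in((11,17),(11,0),(11,-17),(11,-40)):
    w=p+R@np.array([x,0,z])/1e3;c=np.asarray(im['attitude']).T@(w-im['eye']);a,b=c[0]/-c[2],-c[1]/-c[2];f=1+im['k1']*(a*a+b*b)
    print(x,z,im['cx']+im['fx']*a*f,im['cy']+im['fy']*b*f)
for u in(312,316,328,334):
  for v in range(212,262,6):print(u,v,(R.T@(dep(im,u,v)-p)*1e3).round(0),im['frame'][v,u])
cv2.imwrite('pics/c4.png',cv2.resize(im['frame'][180:310,260:385,::-1],None,fx=4.6,fy=4.6,interpolation=cv2.INTER_CUBIC))
```

```text
0.017 ['MotionError', 'close_job', 'observe', 'tip_reach']
11 17 320.5604773539376 212.68425149840468
11 0 320.55114696338677 222.9981331578506
11 -17 320.5399245165984 235.42856257334074
11 -40 320.52056102953213 256.9416074355114
312 212 [10. -5. 22.] [127 118 117]
312 218 [10. -5. 11.] [122 115 112]
312 224 [10. -5.  1.] [111 104 102]
312 230 [10. -4. -7.] [98 92 90]
312 236 [ 10.  -4. -14.] [86 79 78]
312 242 [  7.  -4. -16.] [99 93 91]
312 248 [ 10.  -4. -30.] [87 84 81]
312 254 [ 10.  -4. -36.] [86 84 80]
312 260 [  72.    0. -163.] [85 83 80]
316 212 [11. -3. 19.] [100  93  92]
316 218 [10. -3. 10.] [98 92 90]
316 224 [11. -2. -1.] [94 88 86]
316 230 [ 11.  -2. -10.] [92 86 84]
316 236 [ 10.  -2. -15.] [103  96  94]
316 242 [  7.  -2. -17.] [98 93 91]
316 248 [ 10.  -2. -30.] [82 80 76]
316 254 [ 10.  -2. -36.] [81 78 75]
316 260 [ 11.  -2. -42.] [80 78 75]
328 212 [10.  4. 21.] [96 90 87]
328 218 [10.  4. 10.] [95 89 86]
328 224 [11.  4. -1.] [96 89 88]
328 230 [11.  4. -9.] [95 88 86]
328 236 [ 10.   4. -15.] [123 116 113]
328 242 [  7.   4. -17.] [106  99  96]
328 248 [ 11.   3. -31.] [96 94 90]
328 254 [ 10.   3. -36.] [87 85 82]
328 260 [ 10.   3. -41.] [86 84 81]
334 212 [ 4.  9. 38.] [ 57  90 140]
334 218 [ 0.  9. 39.] [ 57  91 139]
334 224 [-4.  9. 38.] [ 61  86 126]
334 230 [-7.  9. 36.] [88 82 81]
334 236 [  9.   7. -13.] [132 106  74]
334 242 [  6.   7. -14.] [116  96  75]
334 248 [ 11.   6. -31.] [103 100  96]
334 254 [ 11.   6. -36.] [100  98  95]
334 260 [ 10.   6. -41.] [87 85 81]
```

View pics/c4.png

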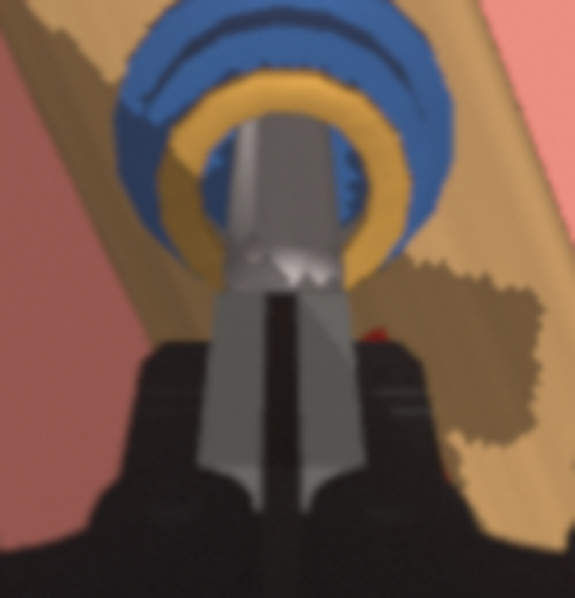

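Run:
```python
from h import *
im=load('s1');s=env.observe();R=np.array(s['tool_rot']);p=np.array(s['position'])
for u in (272,275,277):
  for v in range(206,250,3):print(u,v,dep(im,u,v).round(3),(R.T@(dep(im,u,v)-p)*1e3).round(0),im['frame'][v,u])
o=load('s1')['frame'][195:255,245:305];n=load('side0')['frame'][195:255,245:305]
cv2.imwrite('pics/c5.png',cv2.resize(np.hstack([n,o])[:,:,::-1],None,fx=6.5,fy=6.5,interpolation=cv2.INTER_CUBIC))
```

```text
272 206 [0.558 0.128 0.184] [  12.    1. -104.] [17 17 19]
272 209 [0.574 0.113 0.152] [-11.  -2. -72.] [68 45 42]
272 212 [ 0.674  0.011 -0.001] [-152.  -23.   81.] [94 61 56]
272 215 [0.571 0.118 0.139] [ -5.   1. -59.] [35 26 25]
272 218 [0.559 0.132 0.148] [ 13.   4. -68.] [17 17 18]
272 221 [0.561 0.131 0.137] [ 11.   5. -57.] [58 58 56]
272 224 [0.562 0.131 0.126] [ 10.   5. -46.] [68 66 65]
272 227 [0.563 0.131 0.115] [  9.   6. -35.] [70 68 66]
272 230 [0.561 0.134 0.109] [ 12.   7. -29.] [78 75 73]
272 233 [0.565 0.132 0.094] [  8.   7. -14.] [76 71 67]
272 236 [0.569 0.128 0.078] [3. 8. 2.] [72 66 62]
272 239 [0.573 0.126 0.062] [-2.  8. 18.] [84 71 57]
272 242 [0.578 0.122 0.044] [-8.  8. 36.] [81 69 59]
272 245 [0.575 0.127 0.04 ] [-3.  9. 40.] [77 73 78]
272 248 [0.563 0.14  0.049] [15. 13. 31.] [103  81  54]
275 206 [0.552 0.125 0.184] [  14.   -5. -105.] [15 17 16]
275 209 [0.551 0.127 0.177] [ 16.  -4. -97.] [16 16 16]
275 212 [0.552 0.128 0.168] [ 16.  -4. -88.] [17 17 18]
275 215 [0.556 0.124 0.153] [ 11.  -4. -73.] [16 17 17]
275 218 [0.556 0.126 0.145] [ 12.  -3. 
[... 695 characters left out ...]
0.125 0.167] [ 17.  -8. -87.] [15 15 16]
277 215 [0.552 0.122 0.153] [ 12.  -8. -73.] [16 16 17]
277 218 [0.553 0.122 0.143] [ 12.  -7. -64.] [18 18 19]
277 221 [0.558 0.118 0.127] [  5.  -8. -47.] [41 40 39]
277 224 [0.557 0.12  0.119] [  8.  -7. -39.] [52 52 50]
277 227 [0.555 0.123 0.113] [ 11.  -5. -33.] [64 62 60]
277 230 [0.555 0.124 0.104] [ 11.  -4. -24.] [85 70 67]
277 233 [0.556 0.124 0.093] [ 11.  -4. -13.] [77 66 64]
277 236 [0.558 0.123 0.08 ] [ 9. -3. -0.] [81 76 73]
277 239 [0.557 0.126 0.073] [11. -2.  7.] [83 78 76]
277 242 [0.557 0.126 0.062] [11. -1. 18.] [86 82 81]
277 245 [0.558 0.127 0.052] [11. -1. 28.] [89 83 78]
277 248 [0.554 0.132 0.048] [17.  1. 32.] [125  96  60]
```

View pics/c5.png

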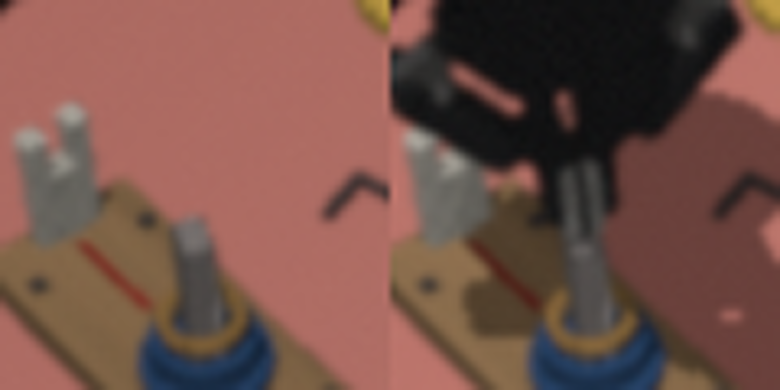

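The side crop shows the shut fingertips just above the shaft top (about z 0.10), though the stated reach puts them at 0.063. So the tips really stand about 38 mm farther back than stated. I open, go 30 mm lower while watching the force, and close again.

Call:
move_arm(motion=[[[0,0,0],[0,0,0]],[[0,0,0],[0,0,0]],[[0,0,0],[0,0,0]],[[0,0,0],[0,0,0]],[[0,0,0],[0,0,0]],[[0,0,0],[0,0,0]],[[0,0,0],[0,0,0]],[[0,0,0],[0,0,0]],[[0,0,0.1],[0,0,0]],[[0,0,0.1],[0,0,0]],[[0,0,0.1],[0,0,0]],[[0,0,0.1],[0,0,0]],[[0,0,0.1],[0,0,0]],[[0,0,0.1],[0,0,0]]], claw=0)

```text
time_s: 7.5
position: [0.5668, 0.1208, 0.0494]
tool_rot: [[-0.798, 0.603, -0.0], [0.603, 0.798, 0.0], [0.0, -0.0, -1.0]]
ft_force: [0.7, 0.2, -0.0]
grip_width: 0.0855
gripper_force: 0.0
```

Call:
move_arm(motion=[[[0,0,0],[0,0,0]],[[0,0,0],[0,0,0]],[[0,0,0],[0,0,0]],[[0,0,0],[0,0,0]],[[0,0,0],[0,0,0]],[[0,0,0],[0,0,0]],[[0,0,0],[0,0,0]],[[0,0,0],[0,0,0]],[[0,0,0],[0,0,0]],[[0,0,0],[0,0,0]],[[0,0,0],[0,0,0]],[[0,0,0],[0,0,0]]], claw=1, force=20)

```text
time_s: 8.7
position: [0.5672, 0.121, 0.0502]
tool_rot: [[-0.798, 0.603, 0.001], [0.603, 0.798, 0.0], [-0.001, 0.001, -1.0]]
ft_force: [2.7, 3.7, 2.5]
grip_width: 0.0123
gripper_force: 22.6
```

Call:
move_arm(motion=[[[0,0,0],[0,0,0.7]],[[0,0,0],[0,0,0.7]],[[0,0,0],[0,0,0.7]],[[0,0,0],[0,0,0.7]],[[0,0,0],[0,0,0.7]],[[0,0,0],[0,0,0.7]],[[0,0,0],[0,0,0.7]],[[0,0,0],[0,0,0.7]],[[0,0,0],[0,0,0.7]],[[0,0,0],[0,0,0.7]],[[0,0,0],[0,0,0.7]],[[0,0,0],[0,0,0.7]],[[0,0,0],[0,0,0]],[[0,0,0],[0,0,0]]])

```text
time_s: 10.1
position: [0.5651, 0.1203, 0.0501]
tool_rot: [[0.246, 0.969, -0.004], [0.969, -0.246, -0.001], [-0.002, -0.004, -1.0]]
ft_force: [-6.5, 0.7, 9.3]
grip_width: 0.0125
gripper_force: 23.4
```

Run:
```python
from h import *
s=env.observe();R=np.array(s['tool_rot']);print(s['time_s'],s['position'],s['grip_width'],s['ft_force'],s['wrist_torque'],np.degrees(np.arctan2(R[1,1],R[0,1])))
print(np.round(s['q'],1))
# stand yaw from wood base edges in w1 (two views)
for n,roi in(('w1',(275,435,120,205)),('top0',(250,300,155,230))):
    im=load(n);h=cv2.cvtColor(im['frame'],cv2.COLOR_RGB2HSV);m=cv2.inRange(h,(10,60,70),(20,190,255))
    k=np.zeros_like(m);k[roi[2]:roi[3],roi[0]:roi[1]]=1;m*=k
    m=cv2.morphologyEx(m,cv2.MORPH_CLOSE,np.ones((9,9)))
    cs=max(cv2.findContours(m,0,2)[0],key=cv2.contourArea);b=cv2.boxPoints(cv2.minAreaRect(cs))
    W=np.array([onz(im,u,v,.02)[:2] for u,v in b]);print(n,W.round(4).tolist())
    for i in range(4):
        d=W[(i+1)%4]-W[i];print(np.linalg.norm(d).round(3),np.degrees(np.arctan2(d[1],d[0])).round(1))
```

```text
10.1 [0.56512918 0.12029889 0.05012067] 0.012472105181391467 [-6.48371779  0.65012671  9.33395546] [ 0.00413613  0.91051582 -0.05622462] -14.267457423564961
[ 0.3 33.9 82.7 -0.1 63.6 14.6]
w1 [[0.5059, 0.1024], [0.5255, 0.1692], [0.6732, 0.1313], [0.661, 0.0619]]
0.07 73.6
0.152 -14.4
0.07 -99.9
0.16 165.4
top0 [[0.5239, 0.1693], [0.6742, 0.1311], [0.6552, 0.0643], [0.5058, 0.1035]]
0.155 -14.3
0.069 -105.9
0.154 165.3
0.068 74.6
```

Felt: 12.5 mm across the flats, with the closing line at -14.3 deg. The stand measures -14.4 deg in both views. I release and go to look at the gear.

Call:
move_arm(motion=[[[0,0,0],[0,0,0]],[[0,0,0],[0,0,0]],[[0,0,0],[0,0,0]],[[0,0,0],[0,0,0]],[[0,0,0],[0,0,0]],[[0,0,0],[0,0,0]],[[0,0,0],[0,0,0]],[[0,0,-0.4],[0,0,0]],[[0,0,-0.4],[0,0,0]],[[0,0,-0.9],[0,0,0]],[[0,0,-0.9],[0,0,0]],[[0,0,-0.8],[0,0,0]],[[-0.78,0.02,0],[0,0,0]],[[-0.78,0.02,0],[0,0,0]],[[-0.78,0.02,0],[0,0,0]],[[-0.78,0.02,0],[0,0,0]],[[-0.78,0.02,0],[0,0,0]],[[-0.78,0.02,0],[0,0,0]],[[-0.78,0.02,0],[0,0,0]],[[-0.78,0.02,0],[0,0,0]]], claw=0)

```text
time_s: 12.1
position: [0.4971, -0.185, 0.22]
tool_rot: [[0.247, 0.969, 0.0], [0.969, -0.247, -0.0], [-0.0, 0.0, -1.0]]
ft_force: [0.3, -0.6, -0.2]
grip_width: 0.0851
gripper_force: 0.0
```

Call:
move_arm(motion=[[[0,0,0],[0,0,0.98]],[[0,0,0],[0,0,0.98]],[[0,0,0],[0,0,0.98]],[[0,0,0],[0,0,0.98]],[[0,0,0],[0,0,0.98]],[[0,0,0],[0,0,0.98]],[[0,0,0],[0,0,0.98]],[[0,0,0],[0,0,0.98]],[[0,0,0],[0,0,0.98]],[[0,0,0],[0,0,0.98]],[[0,0,0],[0,0,0.98]],[[0,0,0],[0,0,0.98]],[[0,0,0],[0,0,0.98]],[[0,0,0],[0,0,0.98]],[[0,0,0],[0,0,0.98]],[[0,0,0],[0,0,0]],[[0,0,0],[0,0,0]]])

```text
time_s: 13.8
position: [0.4976, -0.1835, 0.22]
tool_rot: [[0.747, -0.665, 0.0], [-0.665, -0.747, -0.0], [0.0, -0.0, -1.0]]
ft_force: [0.0, -0.5, -0.3]
grip_width: 0.0858
gripper_force: 0.0
```

Run:
```python
from h import *
im=save('wrist','w3');s=env.observe();R=np.array(s['tool_rot']);print(s['time_s'],np.round(s['position'],4),np.round(s['q'],1),np.degrees(np.arctan2(R[1,0],R[0,0])),s['ft_force'])
# masks from w3: yellow disc, red screw, hub top by depth
h=cv2.cvtColor(im['frame'],cv2.COLOR_RGB2HSV)
d=im['depth'];P=np.full((400,640,3),np.nan)
for v in range(400):
    for u in range(100,540):
        if d[v,u]>.1: P[v,u]=dep(im,u,v)
near=np.hypot(P[...,0]-.495,P[...,1]+.186)<.045
top=near&(P[...,2]>.033)&(P[...,2]<.044);print('hub top',top.sum(),np.median(P[top],0) if top.any() else'',np.nanmean(P[top],0))
u8=(top*255).astype(np.uint8);c=np.argwhere(top)[:,::-1].astype(np.float32)
b=cv2.boxPoints(cv2.minAreaRect(c));W=np.array([onz(im,u,v,.038)[:2] for u,v in b]);print('hub',W.mean(0).round(4),[np.degrees(np.arctan2(*(W[(i+1)%4]-W[i])[::-1])).round(1) for i in range(4)],[np.linalg.norm(W[(i+1)%4]-W[i]).round(4) for i in range(4)])
y=cv2.inRange(h,(20,120,80),(35,255,255))*near.astype(np.uint8);cs=max(cv2.findContours(y,0,1)[0],key=cv2.contourArea)
(u,v),r=cv2.minEnclosingCircle(cs);print('disc',u,v,r,onz(im,u,v,.008).round(4))
rd=near&((h[...,0]<8)|(h[...,0]>172))&(h[...,1]>170)&(P[...,2]>.012);print('screw',rd.sum(),np.nanmean(P[rd],0), np.argwhere(rd).mean(0))
```

```text
13.85 [ 0.4976 -0.1835  0.2199] [-33.   19.5  76.6  -0.   83.9  98.6] -41.68595429744704 [0.27107242 0.42339299 0.54747793]
hub top 705 [ 0.49678168 -0.18994451  0.03928147] [ 0.49681692 -0.18999651  0.03907784]
hub [ 0.4965 -0.1898] [np.float64(-126.4), np.float64(144.5), np.float64(53.7), np.float64(-37.1)] [np.float64(0.034), np.float64(0.0353), np.float64(0.0349), np.float64(0.0354)]
disc 325.4574890136719 165.2071075439453 33.244022369384766 [ 0.4972 -0.1903  0.008 ]
screw 67 [ 0.51553311 -0.20414098  0.0282367 ] [147.70149254 324.08955224]
```

View pics/w3.png

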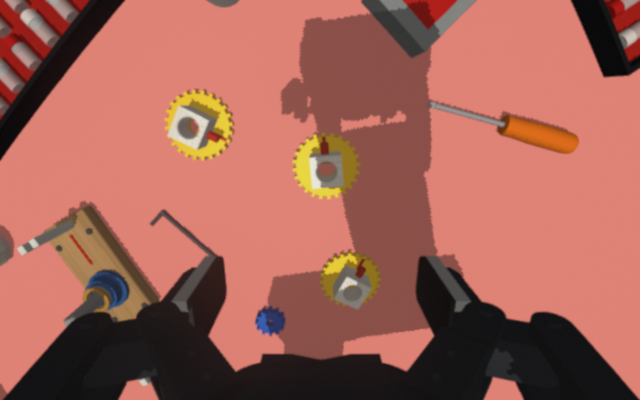

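The wrist picture confirms the meant gear at (325,168) with its screw at (324,147). The lookalikes are at (199,125) and (350,280). The hub is at (0.497,-0.190), yaw about -36.5 deg. I check the open fingertip depth before descending.

Run:
```python
from h import *
im=load('w3');s=env.observe();R=np.array(s['tool_rot']);p=np.array(s['position'])
m=im['depth'];L=[]
for v in range(240,330):
    for u in range(160,480):
        if m[v,u]>0:
            q=R.T@(dep(im,u,v)-p)*1e3
            if q[2]<-5 and abs(q[1])<60: L.append(q)
L=np.array(L);print(len(L));
for sg in(1,-1):
    A=L[(L[:,1]*sg>0)];A=A[np.argsort(-A[:,2])][:8];print(A.round(0).tolist())
```

```text
7279
[[-1.0, 43.0, -33.0], [3.0, 43.0, -33.0], [1.0, 43.0, -34.0], [-4.0, 43.0, -34.0], [4.0, 42.0, -34.0], [-1.0, 43.0, -34.0], [-5.0, 42.0, -34.0], [-2.0, 43.0, -34.0]]
[[-8.0, -43.0, -34.0], [-1.0, -43.0, -34.0], [7.0, -43.0, -34.0], [-7.0, -43.0, -34.0], [6.0, -43.0, -34.0], [-2.0, -43.0, -34.0], [3.0, -43.0, -34.0], [4.0, -43.0, -34.0]]
```

Call:
move_arm(motion=[[[0.07,0.11,0],[0,0,0]],[[0,0,0],[0,0,-0.65]],[[0,0,0.8],[0,0,0]],[[0,0,0.8],[0,0,0]],[[0,0,0.8],[0,0,0]],[[0,0,0.6],[0,0,0]],[[0,0,0.4],[0,0,0]],[[0,0,0],[0,0,0]],[[0,0,0],[0,0,0]]])

```text
time_s: 14.75
position: [0.4969, -0.1905, 0.0505]
tool_rot: [[0.802, -0.597, 0.0], [-0.597, -0.802, -0.0], [0.001, -0.0, -1.0]]
ft_force: [0.3, 0.6, 0.9]
grip_width: 0.0855
gripper_force: 0.0
```

Open tips stand 34 mm behind the TCP reading, so on the hub they will be about 25 mm behind it. For tips at z of about 0.014 the TCP reading must be about -0.011.

Call:
move_arm(motion=[[[0,0,0.4],[0,0,0]],[[0,0,0.3],[0,0,0]],[[0,0,0.2],[0,0,0]],[[0,0,0.2],[0,0,0]],[[0,0,0.1],[0,0,0]],[[0,0,0],[0,0,0]],[[0,0,0],[0,0,0]]])

```text
time_s: 15.45
position: [0.4969, -0.1902, -0.0097]
tool_rot: [[0.802, -0.597, 0.001], [-0.597, -0.802, -0.0], [0.001, -0.0, -1.0]]
ft_force: [0.3, -0.3, -0.1]
grip_width: 0.0849
gripper_force: 0.0
```

Call:
move_arm(motion=[[[0,0,0],[0,0,0]],[[0,0,0],[0,0,0]],[[0,0,0],[0,0,0]],[[0,0,0],[0,0,0]],[[0,0,0],[0,0,0]],[[0,0,0],[0,0,0]],[[0,0,0],[0,0,0]],[[0,0,0],[0,0,0]],[[0,0,0],[0,0,0]],[[0,0,0],[0,0,0]]], claw=1, force=70)

```text
time_s: 16.45
position: [0.4969, -0.1902, -0.0097]
tool_rot: [[0.802, -0.597, 0.001], [-0.597, -0.802, -0.001], [0.001, -0.0, -1.0]]
ft_force: [-0.2, 0.7, 5.9]
grip_width: 0.0326
gripper_force: 70.8
```

Call:
move_arm(motion=[[[0,0,-0.3],[0,0,0]],[[0,0,-0.7],[0,0,0]],[[0,0,-0.9],[0,0,0]],[[0,0,-0.9],[0,0,0]],[[0,0,-0.8],[0,0,0]],[[-0.49,-0.66,0],[0,0,0]],[[-0.49,-0.66,0],[0,0,0]],[[-0.49,-0.66,0],[0,0,0]],[[-0.49,-0.66,0],[0,0,0]],[[-0.49,-0.66,0],[0,0,0]],[[-0.49,-0.66,0],[0,0,0]],[[-0.49,-0.66,0],[0,0,0]],[[-0.49,-0.66,0],[0,0,0]],[[0,0,0],[0,0,-0.93]],[[0,0,0],[0,0,-0.93]],[[0,0,0],[0,0,-0.93]],[[0,0,0],[0,0,0]],[[0,0,0],[0,0,0]]])

```text
time_s: 18.25
position: [0.4969, 0.1388, 0.1696]
tool_rot: [[0.968, -0.251, -0.001], [-0.251, -0.968, -0.0], [-0.001, 0.0, -1.0]]
ft_force: [0.8, 0.6, -2.2]
grip_width: 0.0328
gripper_force: 70.1
```

Run:
```python
from h import *
im=save('wrist','w4');s=env.observe();R=np.array(s['tool_rot']);p=np.array(s['position']);print(s['time_s'],np.round(p,4),np.round(s['q'],1),np.degrees(np.arctan2(R[1,0],R[0,0])),s['ft_force'],s['grip_width'])
d=im['depth'];P=np.full((400,640,3),np.nan)
for v in range(400):
    for u in range(100,540):
        if d[v,u]>.05: P[v,u]=dep(im,u,v)
near=np.hypot(P[...,0]-.565,P[...,1]-.1225)<.02
m=near&(P[...,2]>.088)&(P[...,2]<.102);c=np.argwhere(m)[:,::-1].astype(np.float32)
print('shaft',m.sum(),np.nanmean(P[m],0),c.mean(0))
rc=cv2.minAreaRect(c);W=np.array([onz(im,u,v,.095)[:2] for u,v in cv2.boxPoints(rc)]);print(W.mean(0),[(np.linalg.norm(W[(i+1)%4]-W[i]).round(4),np.degrees(np.arctan2(*(W[(i+1)%4]-W[i])[::-1])).round(1)) for i in range(2)])
# post top
m=(np.hypot(P[...,0]-.655,P[...,1]-.099)<.03)&(P[...,2]>.072)&(P[...,2]<.085);print('post',m.sum(),np.nanmean(P[m],0))
# held gear in tool coords: yellow & red & hub top
h=cv2.cvtColor(im['frame'],cv2.COLOR_RGB2HSV);Q=(P-p)@R*1e3
r=((h[...,0]<8)|(h[...,0]>172))&(h[...,1]>150)&(np.hypot(Q[...,0],Q[...,1])<45)&(Q[...,2]<40);print('screw tool',r.sum(),np.nanmean(Q[r],0))
y=cv2.inRange(h,(20,120,80),(35,255,255)).astype(bool)&(np.hypot(Q[...,0],Q[...,1])<60)&(Q[...,2]<40);a=Q[y];print('disc tool n',y.sum(),a.min(0),a.max(0),np.median(a[:,2]))
cv2.imwrite('pics/w4b.png',im['frame'][:,:,::-1])
```

```text
18.3 [0.4969 0.1387 0.1697] [  2.4  20.5  83.8   0.   75.7 107. ] -14.540673505064264 [-0.13556074 -0.03765224 -1.83494384] 0.033181544705240706
shaft 484 [0.56628978 0.12200332 0.09594463] [318.7066   106.119835]
[0.56638027 0.12213513] [(np.float64(0.0188), np.float64(-104.6)), (np.float64(0.0122), np.float64(166.0))]
post 0 [nan nan nan]
screw tool 713 [ 24.62007114   0.13981629 -34.69742828]
disc tool n 5775 [-13.31082595 -38.55589938 -36.79366339] [ 38.33640415  38.62203411 -11.21458667] -18.829751866890554<stdin>:12: RuntimeWarning: Mean of empty slice
```

View pics/w4.png

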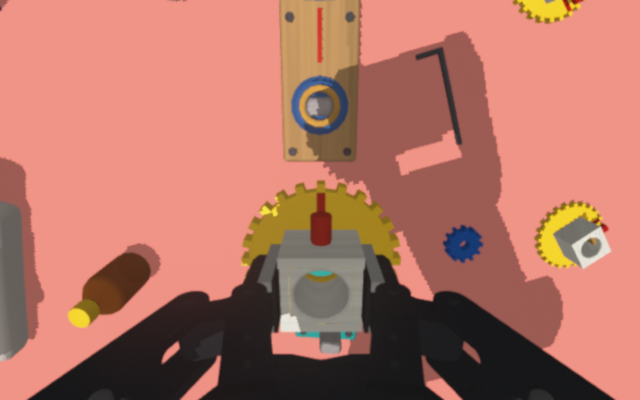

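The wrist picture shows the gear level in hand with its screw at (321,228), pointing along the red line at (319,35). The shaft top is at (319,106), with its flats squared (12 mm across, normal at -14 deg). I go over the shaft and start down.

Call:
move_arm(motion=[[[0.72,-0.01,0],[0,0,0]],[[0.72,-0.02,0],[0,0,0]],[[0,0,0.5],[0,0,0]],[[0,0,0.5],[0,0,0]],[[0,0,0.2],[0,0,0]],[[0,0,0],[0,0,0]],[[0,0,0],[0,0,0]]])

```text
time_s: 19.0
position: [0.5677, 0.1224, 0.111]
tool_rot: [[0.969, -0.249, 0.002], [-0.249, -0.969, 0.0], [0.001, -0.0, -1.0]]
ft_force: [0.7, 1.2, -0.8]
grip_width: 0.0331
gripper_force: 70.2
```

Call:
move_arm(motion=[[[0,0,0.1],[0,0,0]],[[0,0,0.1],[0,0,0]],[[0,0,0.1],[0,0,0]],[[0,0,0.1],[0,0,0]],[[0,0,0],[0,0,0]]])

```text
time_s: 19.5
position: [0.5668, 0.1224, 0.0891]
tool_rot: [[0.969, -0.248, -0.001], [-0.248, -0.969, -0.0], [-0.001, 0.0, -1.0]]
ft_force: [-0.6, -0.2, -1.8]
grip_width: 0.0328
gripper_force: 70.2
```

Call:
move_arm(motion=[[[0,0,0.08],[0,0,0]],[[0,0,0.08],[0,0,0]],[[0,0,0.08],[0,0,0]],[[0,0,0.08],[0,0,0]],[[0,0,0],[0,0,0]]])

```text
time_s: 20.0
position: [0.5669, 0.1224, 0.0733]
tool_rot: [[0.969, -0.248, -0.001], [-0.248, -0.969, -0.0], [-0.001, 0.0, -1.0]]
ft_force: [-0.3, 0.5, -2.2]
grip_width: 0.0329
gripper_force: 70.2
```

Call:
move_arm(motion=[[[0,0,0.08],[0,0,0]],[[0,0,0.08],[0,0,0]],[[0,0,0],[0,0,0]]])

```text
time_s: 20.3
position: [0.5669, 0.1224, 0.0653]
tool_rot: [[0.969, -0.248, -0.001], [-0.248, -0.969, -0.0], [-0.001, 0.0, -1.0]]
ft_force: [-0.2, -0.9, -1.6]
grip_width: 0.0328
gripper_force: 70.2
```

Call:
move_arm(motion=[[[0,0,0.06],[0,0,0]],[[0,0,0.06],[0,0,0]],[[0,0,0],[0,0,0]]])

```text
time_s: 20.6
position: [0.567, 0.1224, 0.0595]
tool_rot: [[0.969, -0.248, -0.001], [-0.248, -0.969, 0.0], [-0.001, 0.0, -1.0]]
ft_force: [-0.1, 0.1, -2.7]
grip_width: 0.0327
gripper_force: 70.2
```

Call:
move_arm(motion=[[[0,0,0.08],[0,0,0]],[[0,0,0.08],[0,0,0]],[[0,0,0.08],[0,0,0]],[[0,0,0],[0,0,0]]])

```text
time_s: 21.0
position: [0.5668, 0.1224, 0.0472]
tool_rot: [[0.969, -0.248, -0.001], [-0.248, -0.969, -0.0], [-0.001, 0.0, -1.0]]
ft_force: [0.5, 0.6, -2.0]
grip_width: 0.0329
gripper_force: 70.2
```

The pad has gone past the shaft top without resistance, so it is on the flat. Now I press onto the washer.

Call:
move_arm(motion=[[[0,0,0.06],[0,0,0]],[[0,0,0.06],[0,0,0]],[[0,0,0],[0,0,0]],[[0,0,0],[0,0,0]]])

```text
time_s: 21.4
position: [0.5672, 0.1224, 0.0419]
tool_rot: [[0.969, -0.248, -0.0], [-0.248, -0.969, -0.0], [-0.0, 0.0, -1.0]]
ft_force: [0.1, -0.2, -1.7]
grip_width: 0.0331
gripper_force: 70.4
```

Call:
move_arm(motion=[[[0,0,0.06],[0,0,0]],[[0,0,0.04],[0,0,0]],[[0,0,0],[0,0,0]],[[0,0,0],[0,0,0]]])

```text
time_s: 21.8
position: [0.5675, 0.1224, 0.0375]
tool_rot: [[0.969, -0.248, 0.001], [-0.248, -0.969, -0.0], [0.001, -0.0, -1.0]]
ft_force: [-1.3, -0.5, 5.2]
grip_width: 0.0331
gripper_force: 71.0
```

Call:
move_arm(motion=[[[0,0,0.04],[0,0,0]],[[0,0,0],[0,0,0]],[[0,0,0],[0,0,0]]])

```text
time_s: 22.1
position: [0.5675, 0.1224, 0.0363]
tool_rot: [[0.969, -0.248, 0.002], [-0.248, -0.969, -0.0], [0.001, -0.0, -1.0]]
ft_force: [-3.6, -0.6, 12.6]
grip_width: 0.0331
gripper_force: 72.0
```

Call:
move_arm(motion=[[[0,0,0.04],[0,0,0]],[[0,0,0],[0,0,0]],[[0,0,0],[0,0,0]]])

```text
time_s: 22.4
position: [0.5676, 0.1224, 0.0361]
tool_rot: [[0.969, -0.248, 0.003], [-0.248, -0.969, -0.0], [0.003, -0.0, -1.0]]
ft_force: [-8.4, -0.2, 28.0]
grip_width: 0.0331
gripper_force: 74.2
```

The hard stop is reached: TCP at 0.036 as predicted, 28 N. One numeric check without viewing.

Run:
```python
from h import *
im=save('wrist','w5');s=env.observe();R=np.array(s['tool_rot']);p=np.array(s['position'])
d=im['depth'];P=np.full((400,640,3),np.nan)
for v in range(400):
    for u in range(100,540):
        if d[v,u]>.05: P[v,u]=dep(im,u,v)
Q=(P-p)@R*1e3;h=cv2.cvtColor(im['frame'],cv2.COLOR_RGB2HSV);rad=np.hypot(Q[...,0],Q[...,1])
y=cv2.inRange(h,(20,120,80),(35,255,255)).astype(bool)&(rad<42)&(Q[...,0]>18)
print('disc top z',np.median(P[y][:,2]),'expect .054')
r=((h[...,0]<8)|(h[...,0]>172))&(h[...,1]>150)&(rad<35)&(rad>17);print('screw tool',np.nanmean(Q[r],0),'world',np.nanmean(P[r],0))
m=(rad<12)&(P[...,2]>.09)&(P[...,2]<.102);print('shaft',m.sum(),np.nanmean(P[m],0))
print(s['time_s'],s['ft_force'],p,np.degrees(np.arctan2(R[1,0],R[0,0])),s['grip_width'],s['gripper_force'])
```

```text
disc top z 0.055037872255669806 expect .054
screw tool [ 24.73103886   0.1740351  -34.68805841] world [0.59144897 0.11610736 0.07089056]
shaft 1736 [0.56809034 0.12152962 0.09523583]
22.45 [-9.58489792 -0.82207035 29.07744159] [0.56763102 0.12239023 0.03613215] -14.338839815177788 0.03311620467191262 74.21269588172436
```

```bash
python3 -c "
from rig import env
print(env.close_job())"
```

```text
the job is handed in; nothing more can be done
None
```

I turned the shaft until a flat faced the post, slid the yellow gear down with its screw pointing at the post, and handed in with the gear pressed onto the hard stop at about 29 N, hub still held. The fingertips stand about 38 mm farther back than stated, so my first grasp closed on nothing and I corrected for it.

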